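Clear, peel and present the top sample tray

TASK

Put the little white vial that stands on the top tray away in the open drawer and slide the drawer fully shut. Then peel the top tray off the stuck stack, raising its tab corner first, so that the trays beneath stay nested where they are and the middle one is not pulled up with it. Finish holding the peeled tray by its tab, still and about level, at least 15 cm above the bench; do not put it down or let go, and leave the neighbouring things alone.

Things in the scene. Friction and masses are not known exactly. Their poses are not given: they have to be found in the camera images.
- top_tray: top tray, plain grey plastic, 0.064 to 0.104 kg: a 110 mm square with cut corners. Origin: centre of its 4 mm floor plate's underside. The cut corner faces lie on its +x, -x, +y, -y axes, 66 mm from the origin; a pull tab at -x, toward the robot. 4 mm walls reach 14 mm above the origin, 96 mm apart, at 45 degrees to x and y. A 5 mm foot sits in the middle tray
- tab (a point): grip point on the top tray's upright pull tab, 38 mm above the tray's origin. The tab is a plate 6 mm thick (tray y), 22 mm wide (tray x, 11 mm either side of this point), rising 10 mm above it. Grip across tray y, fingertips over 16 mm above the tray's origin to clear walls and catches. Axes as the tray's
- far_corner (a point): far (+x) cut corner of the top tray, at its lower edge, across from the tab. To peel, turn the tray about a level line through this point along tray y, tab upward, by 0.15 to 0.2 rad, slowly (tab at 20 mm/s): the near catch lets go, then the two side ones; the far one lets go with the lift that follows. The grip is stiff, so the tool must tilt with the tray
- middle_tray: middle tray, same outline, no tab, walls 22 mm, 0.57 kg, loose in the bottom tray. Origin: centre of its floor plate's underside, 22 mm above the bench. Four spring catches at its corners reach 75 mm out and 36 mm above its origin, over the top tray's corner faces. Each yields at about 2 N after 1.5 mm of lift; a corner is free 6 mm up. Pulled straight up, this tray comes too or is unseated
- bottom_tray: bottom tray, the same size and shape, 0.4 kg, loose on the bench, walls 22 mm high. Origin: centre of its underside, on the bench
- sample_vial: small white capped vial, 20 mm in diameter, 37 mm high, 0.012 kg, standing on the floor of the top tray near its centre; origin: centre of its underside, z up
- cabinet_drawer0 (a joint): drawer of the small white cabinet: 0 when fully shut, grows as it slides out toward the front; stands about 0.078 to 0.087 m open at the start (end stop 0.09); friction about 1 N, no spring
- cabinet_drawer0_handle (a point): middle of the drawer's steel bar handle, 44 mm above the bench; the bar is 11 mm thick, 75 mm long along this point's y axis and stands 35 mm before the drawer front. Axes: -x points out of the cabinet (drawer opens that way), +x is the direction to push it shut, z up
- drawer_in (a point): point on the drawer's inner floor, on its middle line, 22 mm above the bench, moving with the drawer; with the drawer open it lies 36 mm behind the inside of the front and 36 to 45 mm before the cabinet's mouth. Axes as the handle's. Inside, the drawer is 108 mm wide (y), its walls 36 mm above the floor
- cabinet: small white one-drawer cabinet, fixed, 150 mm wide (y), 145 mm deep (x), 80 mm high; origin: centre of its underside; its front, with the drawer, faces its own -x, which looks roughly to the robot's left (world +y). The drawer front's upper edge is 67 mm above the bench; 46 mm are free over the drawer floor inside
- stopper_a: tapered rubber stopper, 28 mm wide and 26 mm high, standing on the bench; leave it alone; origin: centre of its underside
- stopper_b: tapered rubber stopper, 25 mm wide and 23 mm high, standing on the bench; leave it alone; origin: centre of its underside
- petri: glass dish, 70 mm in diameter, 14 mm high; leave it alone; origin: centre of its underside
Things that resemble listed ones, but are neither listed nor needed, are in the scene too. There is more than one size of the sample_vial; the job needs the smallest.

How it is judged (in metres and radians):
On the way, in this order (a step that is already met when the one before it is completed fails the run):
1. the vial lies in the drawer and the drawer is shut (within 8 mm) (x of sample_vial in the frame of drawer_in between -0.04 and 0.07 m and y of sample_vial in the frame of drawer_in between -0.055 and 0.055 m and z of sample_vial in the frame of drawer_in between -0.01 and 0.04 m and value of joint cabinet_drawer0 below 0.008 m), for 0.2 s.
2. the tab corner of the top tray is up by 10 mm or more while its far corner is still down (within 6 mm) (height (world z) of tab above 0.092 m and height (world z) of far_corner below 0.05 m), for 0.05 s.
At the end, for the whole second after the job is handed in: vial in the shut drawer (within 8 mm); top tray held by the fingers at its tab (TCP within 60 mm of it), its origin over 0.15 m high, within 0.4 rad of level, still, free of the middle tray; middle tray still nested level in the bottom tray (within 6 mm), bottom tray within 40 mm of its start (all of step 1 and height (world z) of top_tray above 0.15 m and angle between top_tray's own z axis and vertical below 0.4 rad and linear speed of top_tray below 0.03 m/s and angular speed of top_tray below 0.3 rad/s and contact force between top_tray and the fingers above 0.5 N and contact force between top_tray and middle_tray below 0.05 N and horizontal distance between middle_tray and bottom_tray below 0.006 m and height (world z) of middle_tray between 0.019 and 0.026 m and distance between the grasp point and tab below 0.06 m and distance of bottom_tray from where it was at the start of the episode below 0.04 m and angle between middle_tray's own z axis and vertical below 0.06 rad); the arm keeps its last pose, push and grip.
It fails at once if the middle tray is pulled up by more than 15 mm (height (world z) of middle_tray above 0.037 m).
It fails at once if the top tray is taken off before the vial is away in the shut drawer (height (world z) of top_tray above 0.08 m and value of joint cabinet_drawer0 above 0.015 m).
It fails at once if a bystander is moved by more than 20 mm (distance of stopper_a from where it was at the start of the episode above 0.02 m).
It fails at once if a bystander is moved by more than 20 mm (distance of stopper_b from where it was at the start of the episode above 0.02 m).
It fails at once if a bystander is moved by more than 20 mm (distance of petri from where it was at the start of the episode above 0.02 m).
It also fails if it takes over 69 s, if anything falls off the work surface, if the arm or the gripper's body presses on something with over 40 N, if the wrist force passes 120 N, or if a joint passes its speed limit or range.

ROBOT

A 6-joint arm with a two-finger parallel gripper is mounted at the origin on the work surface; the furniture and walls round the work are solid. World frame = base frame: x ahead of the robot, y to its left, z up, the work surface at z = 0. Lengths are in mm, angles in rad, forces in N, time in s.
With the tool pointing down it reaches from about 350 to 875 mm from the base axis. Payload 4.2 kg.
Tool frame: the origin (TCP) lies between the finger pads, 19 mm behind the fingertips; this is the grasp point; z points along the fingers, y is the line along which they close (so a half turn about z gives the same grasp; the last joint's range is limited). The gripper opens to 85 mm and grips with 20 to 120 N. Pads are 22 mm wide; open, the fingers measure 114 mm over their backs; the gripper's body (76 mm by 85 mm) begins 54 mm behind the grasp point. The pads swing forward as they close: fully open they stand 13 mm farther back than shut.
Start: joints at [-0.864, 0.385, 0.008, 0, -1.194, -0.259], TCP at [270.626, -563.348, 250.012] pointing down, gripper open.
Joint ranges: [-3.14, 3.14], [-1.21, 2.06], [-1.07, 1.41], [-3.16, 2.05], [-2.99, -0.16], [-3.1, 3.1]. Speed limits (rad/s): [2.79, 2.79, 3.14, 3.14, 3.14, 3.14].

INTERFACE

Orientations are given as a unit quaternion [x, y, z, w].
In Python, from bench import arm gives the robot as it stands. The module is installed in compiled form; this text tells all that it offers.
- The arm moves only by the tool drive_tool, never from a script. Its argument "targets" is a list of rows, each a list of 5 numbers: the closure, from -1 (fully open) to 1 (shut), then the shift along the tool's x, y, z in mm, then the turn about the tool's z in degrees. In form: [[grip, tx, ty, tz, roll], ...]. A call has 1 to 12 rows; each row is the pose to reach, as a shift and turn from the pose commanded when the call began, along the tool's axes at that moment; what a row does not reach only later rows make up. A row lasts 1/10 s, in which the tool goes at most 50 mm and 8.59 degrees, less where a joint would pass 70% of its speed; a pose out of reach is approached as far as the arm can. A call with a gripper value outside its range is refused whole. The fingers move at their own pace and stop on an object; the grip force is fixed at half the most. Time passes only in rows, so rows that repeat a pose let the fingers close. It gives the time, the measured TCP pose, the force, the opening and the grip force at its end, in the units of the state.
- arm.read_state(): the state, without advancing time (a new reading comes with each control period).
- arm.get_image(name): name is "scene" or "top"; returns the picture (420x560x3 uint8, blue, green, red); there is no depth.
- arm.camera_params(name): a dict with "fov_y" (degrees; the focal length in pixels is half the picture's height over the tangent of half this angle, whatever the lens; pixels are square), "cx", "cy" (the principal point, pixels), "rvec" (rotation vector, rad) and "tvec" (3), from world to camera coordinates, as OpenCV has them. Camera axes: x right, y down, z forward; pixel columns grow to the right and rows downward; lengths in mm; the calibration is good to about 2 mm. A picture is of the moment at which its call begins. camera_params takes no time and is no camera call.
- arm.job_done(): hands the job in; it is judged then, once.
The state is a dict: "clock": time; "joints": joint angles; "joint_vel": joint speeds; "joint_efforts": joint torques, N m; "position": TCP position; "ee_rot": TCP orientation; "contact_force": force on the tool from outside, world axes, zero at the start; "wrist_torque": the same for the moment, N m; "gripper_width": finger opening in mm; "grasp_force": force on a finger pad.
Only numpy, scipy, OpenCV 4.12 (cv2) and the standard library are available. Lean on these libraries where they do the work, as an engineer would, in place of code of your own. Each camera call takes 0.05 s, during which the arm holds its last target. There are 200 camera calls.

## Working session

There is one attempt and no reset: what is moved stays moved. The work goes in short steps, Python scripts to look and compute and a tool call to move; the robot and the scene stay as the last step left them, time stands still between calls to the robot, and variables do not carry over. Pictures are saved under pics/ and viewed, at most 10 in all, crops included, and the job is handed in when it is done.

Besides the shell and the picture viewer there is one more tool, called after "Call:" as name(argument=value, ...), one argument or row to a line, values as JSON. drive_tool: Moves the arm, as the interface text tells. Its arguments: {"type":"object","properties":{"targets":{"type":"array","items":{"type":"array","items":{"type":"number"}}}},"required":["targets"]}

```bash
mkdir -p pics; cat > h.py <<'E'
import numpy as np, cv2
from bench import arm
def cam(n):
    p=arm.camera_params(n); f=210/np.tan(np.radians(p['fov_y'])/2)
    K=np.array([[f,0,p['cx']],[0,f,p['cy']],[0,0,1.]]); R=cv2.Rodrigues(np.array(p['rvec'],float))[0]
    return K,R,np.array(p['tvec'],float).ravel()
def ray(n,u,v,z):
    K,R,t=cam(n); d=R.T@np.linalg.solve(K,[u,v,1.]); c=-R.T@t
    return c+d*(z-c[2])/d[2]
def proj(n,P):
    K,R,t=cam(n); q=K@(R@np.array(P,float)+t); return q[:2]/q[2]
E
python3 - <<'E'
from h import *
for n in("scene","top"):
    cv2.imwrite(f"pics/{n}0.png",arm.get_image(n)); K,R,t=cam(n); print(n,K[0,0],-R.T@t,R[2],arm.camera_params(n))
print(arm.read_state())
E
```

```text
scene 502.2767837412452 [ -35.75857311 -569.97909004  476.93055753] [ 0.69527741  0.55414304 -0.45772788] {'fov_y': 45.37923602331262, 'cx': 280.6166652490771, 'cy': 215.1433201641209, 'rvec': array([ 1.89298482, -0.89613236,  0.56222022]), 'tvec': array([-426.78384753,  242.84503621,  559.01648564])}
top 454.97946410116947 [ 494.31197492 -116.83369708 1009.3072834 ] [ 0.07623666  0.00172453 -0.99708826] {'fov_y': 49.552249077643076, 'cx': 278.59704623566813, 'cy': 202.3301752936379, 'rvec': array([ 2.15916231, -2.20323458,  0.08052112]), 'tvec': array([-103.58949662,  572.03693976,  968.88523025])}
{'clock': 0.1, 'joints': array([-8.64392953e-01,  3.85483523e-01,  6.75899858e-03, -4.52766235e-04,
       -1.19399016e+00, -2.58597166e-01]), 'joint_vel': array([ 4.12083684e-04,  1.37421348e-05,  3.38177589e-03,  1.71857509e-03,
        4.62592580e-04, -9.65078035e-05]), 'joint_efforts': array([-9.85450642e-04, -3.93319416e+01,  1.88930082e+01,  4.19799060e+00,
       -2.57783577e-03,  4.77702315e-06]), 'position': array([ 270.42754585, -562.92711853,  249.0245959 ]), 'ee_rot': array([-2.21955457e-01,  9.75056312e-01,  9.47311137e-04, -2.58655714e-04]), 'contact_force': array([ 0.37656232,  1.08876357, -0.58455631]), 'wrist_torque': array([-0.0349437 , -0.03723345,  0.00892829]), 'grasp_force': 0.0, 'gripper_width': 85.24503157451082}
```

View pics/scene0.png

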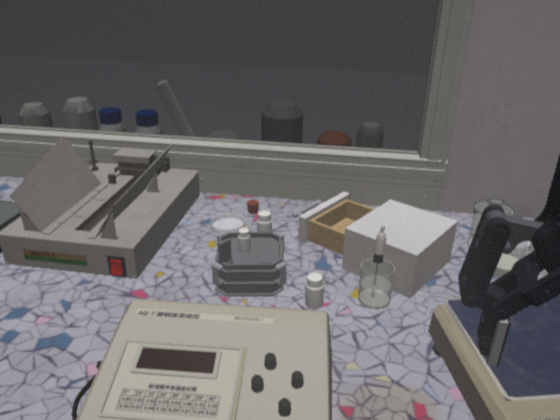

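View pics/top0.png

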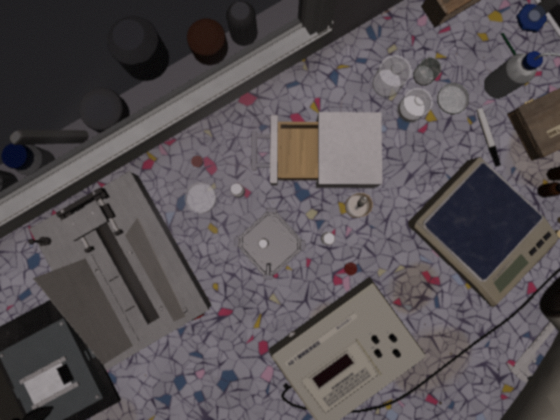

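The top view shows the tray stack at about (270,243), with its tab at (268,268) and a small vial on it at (263,243). Other vials stand at (236,189) and (329,239). The cabinet is at (350,150) with its drawer open to the left and the handle near (273,150). In the scene view the candidates are (244,238) on the tray, (264,222) and (315,288). The one on the tray fits the description: it is the smallest and it stands in the tray. I'll confirm with an enlarged crop.

```bash
python3 - <<'E'
from h import *
s=cv2.imread("pics/scene0.png");t=cv2.imread("pics/top0.png")
a=cv2.resize(s[190:310,190:330],None,fx=5,fy=5,interpolation=cv2.INTER_CUBIC)[:600]
b=cv2.resize(t[100:290,180:400],None,fx=3.1,fy=3.1,interpolation=cv2.INTER_CUBIC)
a=cv2.convertScaleAbs(a,alpha=1.4);b=cv2.convertScaleAbs(b,alpha=1.6)
cv2.imwrite("pics/c1.png",a);cv2.imwrite("pics/c2.png",b)
E
```

```text
(no output)
```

View pics/c1.png

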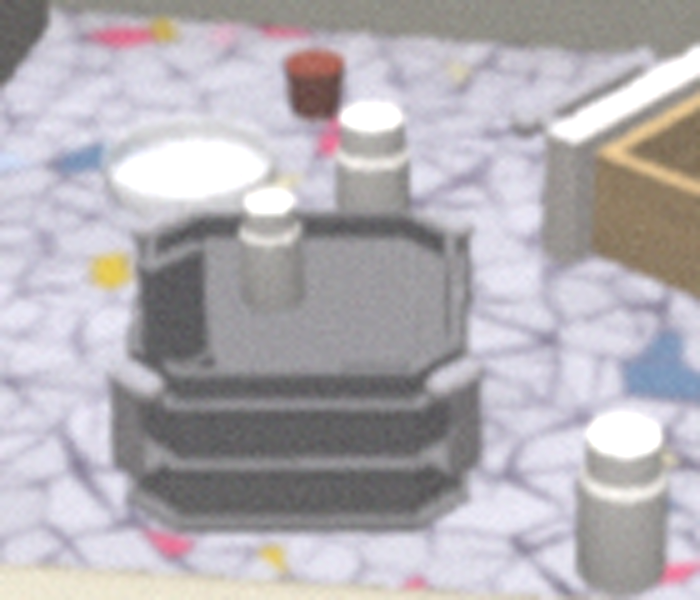

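View pics/c2.png

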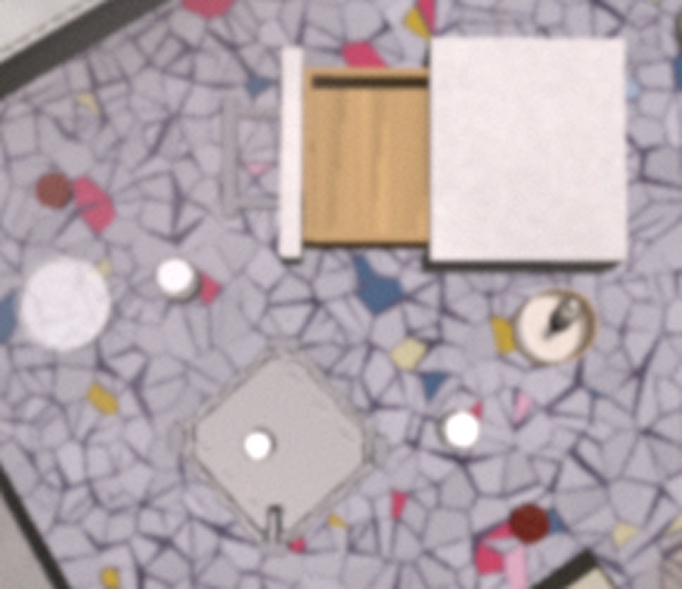

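The crops confirm it. The vial on the tray, top-crop (258,445), is clearly thinner and shorter than the two on the bench. The tab is the upright plate at (274,520), the catches are at the tray's four corners, and the handle bar is at (230,155).

```bash
python3 - <<'E'
from h import *
t=cv2.imread("pics/top0.png");s=cv2.imread("pics/scene0.png")
c=lambda x,y:(180+(x+.5)/3.1-.5,100+(y+.5)/3.1-.5)
def P(name,x,y,z): p=ray("top",*c(x,y),z); print(name,p.round(1)); return p
cb=[P("cab",x,y,80) for x,y in((430,38),(627,38),(627,262),(430,262))]
print("cab sizes",[np.linalg.norm(cb[i]-cb[i-1]).round(1) for i in range(4)],"centre",np.mean(cb,0))
P("front",282,47,67);P("front",282,259,67)
h1=P("h",230,95,50);h2=P("h",230,217,50);print(np.linalg.norm(h1-h2))
for n,x,y in(("L",180,440),("R",379,447),("far",283,347),("near",272,545)):P(n,x,y,58)
P("tabtop near",274,542,92);P("tabtop far",276,508,92)
# masks
hsv=lambda i:cv2.cvtColor(i,cv2.COLOR_BGR2GRAY)
g=hsv(t);
def blob(g,box,th):
    x0,y0,x1,y1=box;m=(g[y0:y1,x0:x1]>th).astype(np.uint8);n,l,st,ce=cv2.connectedComponentsWithStats(m)
    k=1+np.argmax(st[1:,4]);return ce[k]+[x0,y0],st[k,4]
v,a=blob(g,(252,232,275,255),int(g[243,263])-25);print("vial top",v,a,g[243,263],g[243,280])
vt=ray("top",*v,85);print(vt)
gs=hsv(s);w,a=blob(gs,(236,224,254,236),220);print("scene vial",w,a,ray("scene",*w,85),"proj",proj("scene",vt))
# floor via floodfill
b=cv2.medianBlur(t,5);m=np.zeros((422,562),np.uint8)
cv2.floodFill(b,m,(285,243),255,(6,6,6),(6,6,6),cv2.FLOODFILL_FIXED_RANGE|(255<<8)|cv2.FLOODFILL_MASK_ONLY)
m=cv2.morphologyEx(m[1:-1,1:-1],cv2.MORPH_OPEN,np.ones((5,5)))
k=max(cv2.findContours(m,0,2)[0],key=cv2.contourArea)
w=np.array([ray("top",*p[0],48)[:2] for p in k],np.float32);print("floor",cv2.minAreaRect(w),cv2.contourArea(w))
print("scene tab proj: pick", ray("scene",190+172/5,190+300/5,82))
E
```

```text
cab [ 752.2 -201.7   80. ]
cab [ 749.4 -333.7   80. ]
cab [ 598.4 -328.1   80. ]
cab [ 601.1 -197.7   80. ]
cab sizes [np.float64(151.2), np.float64(132.0), np.float64(151.1), np.float64(130.4)] centre [ 675.28809613 -265.29216273   80.        ]
front [ 751.7 -102.1   67. ]
front [606.7 -99.4  67. ]
h [723.4 -65.3  50. ]
h [638.4 -64.   50. ]
84.96729279075848
L [486.7 -28.4  58. ]
R [ 479.4 -162.    58. ]
far [547.9 -98.8  58. ]
near [415.6 -89.   58. ]
tabtop near [420.3 -91.3  92. ]
tabtop far [442. -93.  92.]
vial top [262.55319149 243.23404255] 47 167 118
[482.63809151 -81.10501597  85.        ]Traceback (most recent call last):
  File "<stdin>", line 19, in <module>
  File "<stdin>", line 16, in blob
    return _wrapfunc(a, 'argmax', axis=axis, out=out, **kwds)
    return bound(*args, **kwds)
ValueError: attempt to get argmax of an empty sequence
```

```bash
python3 - <<'E'
from h import *
t=cv2.imread("pics/top0.png");s=cv2.imread("pics/scene0.png")
vt=np.array([482.6,-81.1,85])
x,y=proj("scene",vt).astype(int); print("proj",x,y)
gs=cv2.cvtColor(s,cv2.COLOR_BGR2GRAY);c=gs[225:238,236:252];ys,xs=np.where(c>c.max()-45);print("cap",xs.mean()+236,ys.mean()+225,len(xs),c.max())
print(ray("scene",xs.mean()+236,ys.mean()+225,85))
b=cv2.medianBlur(t,5);m=np.zeros((422,562),np.uint8)
cv2.floodFill(b,m,(285,243),255,(9,9,9),(9,9,9),cv2.FLOODFILL_FIXED_RANGE|(255<<8)|cv2.FLOODFILL_MASK_ONLY)
m=cv2.morphologyEx(m[1:-1,1:-1],cv2.MORPH_OPEN,np.ones((5,5)))
k=max(cv2.findContours(m,0,2)[0],key=cv2.contourArea)
w=np.array([ray("top",*p[0],48)[:2] for p in k],np.float32);print("floor",cv2.minAreaRect(w),cv2.contourArea(w))
print("tab ctr proj scene",proj("scene",[431,-92.2,92]),proj("scene",[431,-92.2,70]))
# tab end points in scene at z92: near/far ends
for q in((190+137/5,190+245/5),(190+205/5,190+245/5)):print(ray("scene",*q,92))
from scipy.spatial.transform import Rotation as Ro
print(Ro.from_quat(arm.read_state()['ee_rot']).as_matrix().round(3))
E
```

```text
proj 243 229
cap 242.25 228.86666666666667 60 213
[481.80980416 -78.59395127  85.        ]
floor ((483.1002197265625, -94.46330261230469), (93.11278533935547, 93.02812957763672), 40.36137390136719) 7556.562176167616
tab ctr proj scene [226.00291901 239.90096741] [226.53973102 252.24621172]
[424.51508227 -80.2413118   92.        ]
[437.87835241 -96.10295085  92.        ]
[[-0.901 -0.433 -0.001]
 [-0.433  0.901  0.002]
 [ 0.     0.002 -1.   ]]
```

```bash
cat >> h.py <<'E'
from scipy.spatial.transform import Rotation as Ro
def go(x,y,z,yang):
    s=arm.read_state(); M=Ro.from_quat(s['ee_rot']).as_matrix()
    d=M.T@(np.array([x,y,z])-s['position']); ya=np.degrees(np.arctan2(M[1,1],M[0,1]))
    r=((ya-yang)+90)%180-90
    print("shift",d.round(1),"roll",round(r,1),"dist",np.linalg.norm(d).round(1),"yang",ya.round(2),"| pos",s['position'].round(1),"F",s['contact_force'].round(1),"w",round(s['gripper_width'],1),"g",round(s['grasp_force'],1),"t",s['clock'],"j",s['joints'].round(2))
E
python3 -c "
from h import *
go(482.3,-80.5,200,85.7)
for n,u,v in(('petri',200,198),('stopA',197,160),('stopB',350,269),('vialL',236,189),('vialR',329,239)): print(n,ray('top',u,v,20).round(0))"
```

```text
shift [-399.8  343.1   49.7] roll 29.9 dist 529.2 yang 115.65 | pos [ 270.4 -562.9  249. ] F [ 0.4  1.1 -0.6] w 85.2 g 0.0 t 0.1 j [-0.86  0.39  0.01 -0.   -1.19 -0.26]
petri [583.  56.  20.]
stopA [667.  62.  20.]
stopB [ 423. -266.   20.]
vialL [601. -23.  20.]
vialR [ 488. -223.   20.]
```

Call:
drive_tool(
  targets=[
    [-0.2,-400,343,10,30],
    [-0.2,-400,343,10,30],
    [-0.2,-400,343,10,30],
    [-0.2,-400,343,10,30],
    [-0.2,-400,343,10,30],
    [-0.2,-400,343,10,30],
    [-0.2,-400,343,10,30],
    [-0.2,-400,343,10,30],
    [-0.2,-400,343,10,30],
    [-0.2,-400,343,50,30],
    [-0.2,-400,343,50,30],
    [-0.2,-400,343,50,30],
  ],
)

```text
clock: 1.3
position: [482.5, -77.5, 197.2]
ee_rot: [0.035, 0.999, -0.0, -0.003]
contact_force: [-1.4, -0.2, 0.4]
gripper_width: 51.3
grasp_force: 0.0
```

```bash
python3 -c "
from h import *
go(482.3,-80.5,80,85.7)"
```

```text
shift [ -0.6  -3.  117.2] roll 0.2 dist 117.2 yang 85.94 | pos [482.5 -77.5 197.2] F [-1.4 -0.2  0.4] w 51.3 g 0.0 t 1.3 j [ 0.17  0.2  -0.39 -0.   -0.98 -1.81]
```

Call:
drive_tool(
  targets=[
    [-0.2,0,0,40,0],
    [-0.2,0,0,70,0],
    [-0.2,0,0,85,0],
    [-0.2,0,0,85,0],
  ],
)

```text
clock: 1.7
position: [480.7, -81.6, 112.9]
ee_rot: [0.038, 0.999, -0.0, -0.003]
contact_force: [0.5, -0.4, -0.1]
gripper_width: 51.5
grasp_force: 0.0
```

```bash
python3 -c "
from h import *
go(482.3,-80.5,80,85.7)
cv2.imwrite('pics/t1.png',cv2.resize(arm.get_image('scene')[150:310,170:370],None,fx=3,fy=3))"
```

```text
shift [-1.7  1.3 32.9] roll -0.1 dist 33.0 yang 85.6 | pos [480.7 -81.6 112.9] F [ 0.5 -0.4 -0.1] w 51.5 g 0.0 t 1.7 j [ 0.17  0.31 -0.5  -0.   -0.76 -1.81]
```

View pics/t1.png

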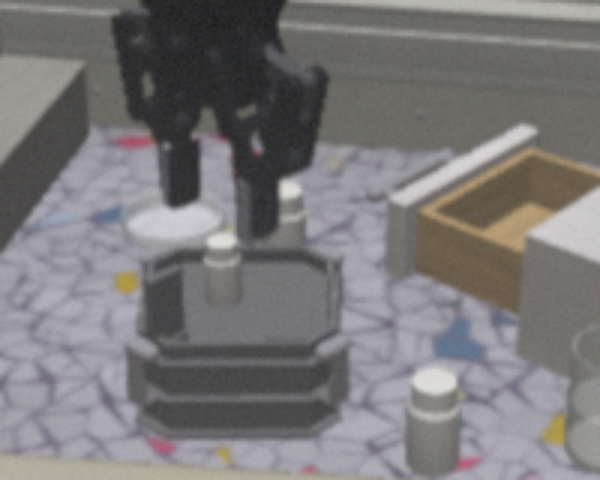

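The fingers (at (180,185) and (258,215)) are open over the vial cap at (222,240), so I'll descend.

Call:
drive_tool(
  targets=[
    [-0.2,-2,1,20,0],
    [-0.2,-2,1,33,0],
    [-0.2,-2,1,33,0],
    [1,-2,1,33,0],
    [1,-2,1,33,0],
    [1,-2,1,33,0],
    [1,-2,1,33,0],
    [1,-2,1,33,0],
    [1,-2,1,33,0],
    [1,-2,1,33,0],
  ],
)

```text
clock: 2.75
position: [485.8, -80.1, 83.6]
ee_rot: [0.038, 0.999, 0.0, 0.001]
contact_force: [-1.4, -0.2, 7.2]
gripper_width: 16.6
grasp_force: 58.6
```

Call:
drive_tool(
  targets=[
    [1,0,0,-15,0],
    [1,0,0,-50,0],
    [1,0,0,-90,0],
    [1,0,0,-90,0],
    [1,0,0,-90,0],
  ],
)

```text
clock: 3.25
position: [485.0, -80.0, 173.1]
ee_rot: [0.038, 0.999, 0.001, 0.001]
contact_force: [-0.5, -0.2, -1.5]
gripper_width: 16.5
grasp_force: 58.7
```

```bash
python3 -c "
from h import *
go(680,-151,165,178.8)
cv2.imwrite('pics/t2.png',cv2.resize(arm.get_image('scene')[110:310,170:370],None,fx=3,fy=3))"
```

```text
shift [-199.8  -56.     8.6] roll 86.8 dist 207.7 yang 85.64 | pos [485.  -80.  173.1] F [-0.5 -0.2 -1.5] w 16.5 g 58.7 t 3.25 j [ 0.17  0.23 -0.43 -0.   -0.91 -1.81]
```

View pics/t2.png

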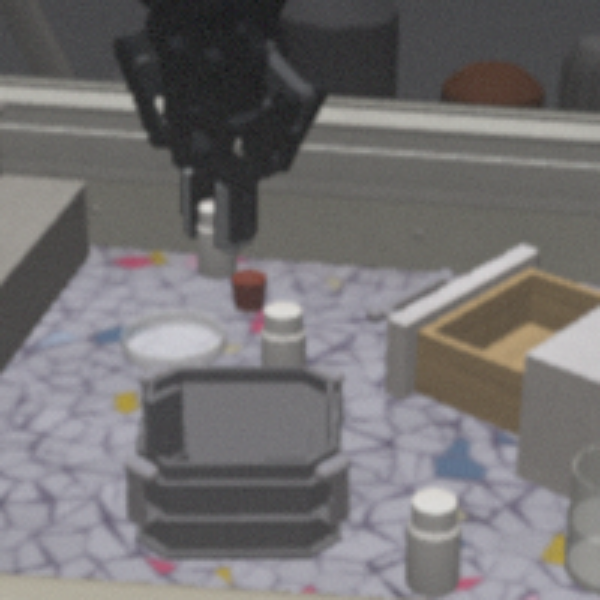

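The vial is held upright, at (205,205) to (215,270). Next it goes over the drawer, with a roll of −93° so the last joint stays within its range.

Call:
drive_tool(
  targets=[
    [1,-30,-10,5,-8],
    [1,-60,-20,8,-16],
    [1,-90,-30,8,-24],
    [1,-120,-40,8,-32],
    [1,-150,-50,8,-40],
    [1,-180,-56,8,-48],
    [1,-200,-56,8,-56],
    [1,-200,-56,8,-64],
    [1,-200,-56,8,-72],
    [1,-200,-56,8,-80],
    [1,-200,-56,8,-88],
    [1,-200,-56,8,-93],
  ],
)

```text
clock: 4.5
position: [678.9, -151.0, 161.4]
ee_rot: [-0.7, 0.714, 0.002, -0.001]
contact_force: [0.2, 0.2, -0.6]
gripper_width: 16.5
grasp_force: 58.7
```

```bash
python3 -c "
from h import *
go(680,-151,62,178.8)
cv2.imwrite('pics/t3.png',cv2.resize(arm.get_image('top')[80:280,170:420],None,fx=3,fy=3))"
```

```text
shift [-0.  -1.5 99.3] roll 0.1 dist 99.4 yang 178.9 | pos [ 678.9 -151.   161.4] F [ 0.2  0.2 -0.6] w 16.5 g 58.7 t 4.5 j [ 0.01  0.57  0.09 -0.   -1.09 -0.03]
```

View pics/t3.png

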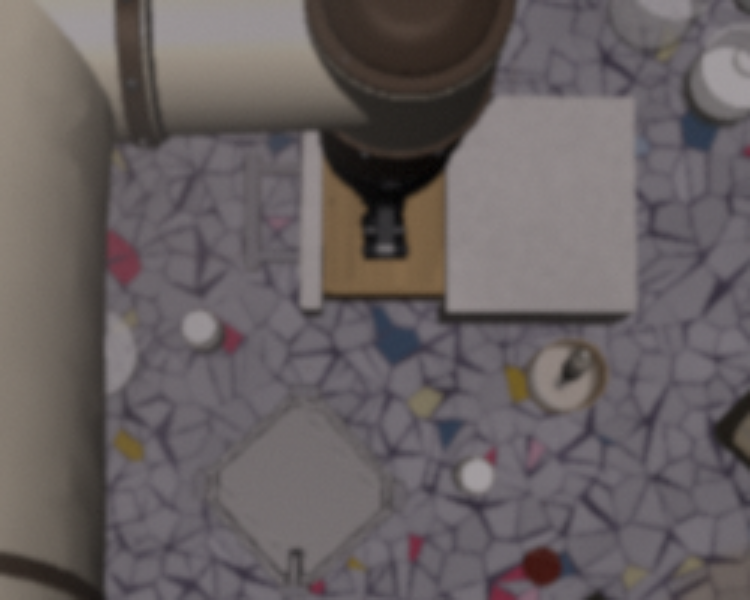

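The gripper (385,235) is over the drawer, between its front (312) and the cabinet mouth (447). I'll lower it.

Call:
drive_tool(
  targets=[
    [1,0,0,30,0],
    [1,0,0,60,0],
    [1,0,0,85,0],
    [1,0,0,95,0],
    [1,0,0,98,0],
    [1,0,0,99,0],
    [1,0,0,99,0],
  ],
)

```text
clock: 5.25
position: [680.8, -151.2, 66.3]
ee_rot: [-0.699, 0.715, -0.001, 0.001]
contact_force: [0.4, 0.1, 0.4]
gripper_width: 16.5
grasp_force: 58.7
```

Call:
drive_tool(
  targets=[
    [1,0,0,2,0],
    [1,0,0,2,0],
    [1,0,0,2,0],
  ],
)

```text
clock: 5.55
position: [680.1, -151.1, 63.6]
ee_rot: [-0.699, 0.715, -0.0, 0.0]
contact_force: [-0.4, 0.5, 0.7]
gripper_width: 16.5
grasp_force: 58.7
```

Call:
drive_tool(
  targets=[
    [1,0,0,2,0],
    [1,0,0,4,0],
    [1,0,0,6,0],
    [1,0,0,6,0],
  ],
)

```text
clock: 5.95
position: [680.0, -151.2, 57.7]
ee_rot: [-0.699, 0.715, -0.0, -0.0]
contact_force: [-0.9, 0.1, 3.2]
gripper_width: 16.6
grasp_force: 59.1
```

The vial touches the drawer floor (3 N at z 58, where I expected 57.6). I'll release it partway and rise.

Call:
drive_tool(
  targets=[
    [0.3,0,0,-1,0],
    [0.3,0,0,-1,0],
    [0.2,0,0,-1,0],
    [0.2,0,0,-1,0],
    [0.2,0,0,-1,0],
    [0.2,0,0,-15,0],
    [0.2,0,0,-40,0],
    [0.2,0,0,-80,0],
    [0.2,0,0,-80,0],
  ],
)

```text
clock: 6.85
position: [683.9, -151.8, 145.4]
ee_rot: [-0.699, 0.715, -0.006, 0.004]
contact_force: [0.8, 0.1, 0.7]
gripper_width: 34.1
grasp_force: 0.0
```

```bash
python3 -c "
from h import *
go(680,-30,140,178.8)
cv2.imwrite('pics/t4.png',cv2.resize(arm.get_image('scene')[110:310,250:470],None,fx=3,fy=3))"
```

```text
shift [-121.7    6.7    5.1] roll -0.1 dist 122.0 yang 178.75 | pos [ 683.9 -151.8  145.4] F [0.8 0.1 0.7] w 34.1 g 0.0 t 6.85 j [ 0.01  0.58  0.07  0.   -1.04 -0.04]
```

View pics/t4.png

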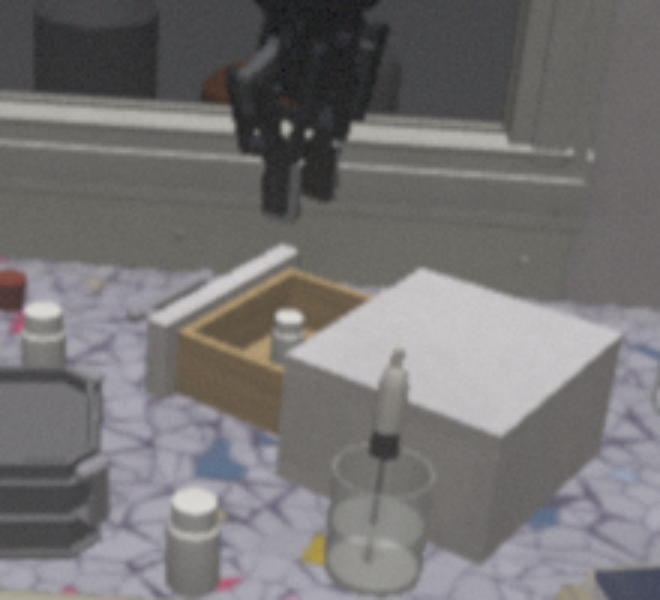

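The vial stands upright in the drawer at (288,335). Now I'll close the fingers, move in front of the handle and lower.

Call:
drive_tool(
  targets=[
    [1,-40,3,5,0],
    [1,-80,3,5,0],
    [1,-120,3,5,0],
    [1,-127,3,5,0],
    [1,-127,3,45,0],
    [1,-127,3,80,0],
    [1,-127,3,95,0],
    [1,-127,3,95,0],
    [1,-127,3,95,0],
  ],
)

```text
clock: 7.8
position: [680.9, -24.5, 43.1]
ee_rot: [-0.699, 0.715, -0.001, 0.0]
contact_force: [0.2, -0.7, 0.2]
gripper_width: 0.2
grasp_force: 0.0
```

```bash
python3 -c "
from h import *
go(681,-130,48,178.8)"
```

```text
shift [105.4  -2.6  -4.9] roll -0.1 dist 105.6 yang 178.67 | pos [680.9 -24.5  43.1] F [ 0.2 -0.7  0.2] w 0.2 g 0.0 t 7.8 j [ 0.2   0.67 -0.07  0.   -0.83 -0.22]
```

Call:
drive_tool(
  targets=[
    [1,8,0,0,0],
    [1,16,0,0,0],
    [1,22,0,0,0],
    [1,27,0,0,0],
    [1,32,0,0,0],
    [1,38,0,0,0],
    [1,45,0,0,0],
    [1,52,0,0,0],
    [1,59,0,0,0],
    [1,66,0,0,0],
    [1,73,0,0,0],
    [1,80,0,0,0],
  ],
)

```text
clock: 9.0
position: [678.0, -104.7, 42.0]
ee_rot: [-0.699, 0.715, 0.0, -0.0]
contact_force: [2.1, 0.9, 1.0]
gripper_width: 0.1
grasp_force: 0.6
```

Call:
drive_tool(
  targets=[
    [1,6,0,0,0],
    [1,11,0,0,0],
    [1,15,0,0,0],
    [1,19,0,0,0],
    [1,22,0,0,0],
    [1,22,0,0,0],
  ],
)

```text
clock: 9.6
position: [677.2, -126.6, 41.8]
ee_rot: [-0.699, 0.716, 0.0, -0.0]
contact_force: [-0.2, 0.7, 0.5]
gripper_width: 0.1
grasp_force: 0.0
```

Call:
drive_tool(
  targets=[
    [1,2,0,0,0],
    [1,4,0,0,0],
    [1,6,0,0,0],
    [1,6,0,0,0],
  ],
)

```text
clock: 10.0
position: [677.2, -132.3, 41.9]
ee_rot: [-0.699, 0.715, 0.0, -0.0]
contact_force: [-0.2, 0.4, -0.7]
gripper_width: -0.4
grasp_force: 0.0
```

```bash
python3 -c "
from h import *
cv2.imwrite('pics/t5.png',cv2.resize(arm.get_image('scene')[150:310,250:470],None,fx=3,fy=3))"
```

```text
(no output)
```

View pics/t5.png

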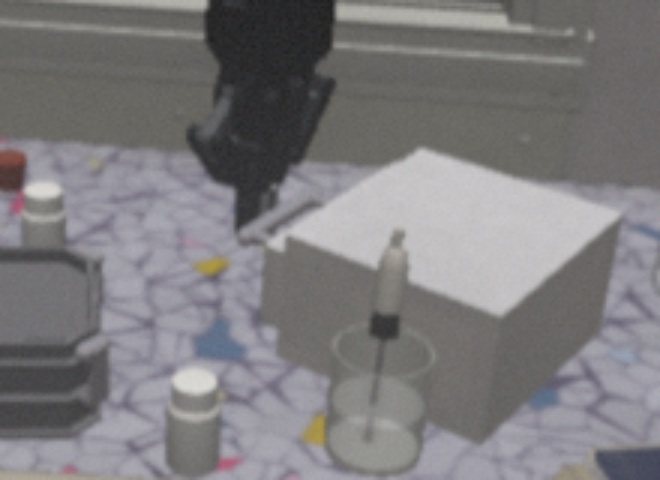

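The drawer is nearly shut. I'll keep pushing until I feel the stop.

Call:
drive_tool(
  targets=[
    [1,2,0,0,0],
    [1,4,0,0,0],
    [1,5,0,0,0],
    [1,5,0,0,0],
  ],
)

```text
clock: 10.45
position: [677.4, -133.7, 42.0]
ee_rot: [-0.699, 0.715, 0.001, 0.001]
contact_force: [-1.2, 11.8, 2.2]
gripper_width: -0.2
grasp_force: 5.8
```

The stop was reached (12 N), so the drawer is shut. I'll back off, rise and swing toward the tab.

Call:
drive_tool(
  targets=[
    [1,-20,0,0,0],
    [0.4,-40,0,0,0],
    [0.4,-40,0,-40,0],
    [0.4,-40,0,-85,0],
    [0.4,-40,0,-120,8],
    [0.4,-40,0,-120,16],
    [0.4,-40,0,-120,24],
    [0.4,-40,0,-120,32],
    [0.4,-40,0,-120,40],
    [0.4,-40,0,-120,48],
    [0.4,-40,0,-120,56],
    [0.4,-40,0,-120,64],
  ],
)

```text
clock: 11.65
position: [678.2, -96.1, 162.0]
ee_rot: [-0.211, 0.977, -0.0, -0.0]
contact_force: [0.3, -0.3, 0.7]
gripper_width: 25.5
grasp_force: 0.0
```

```bash
python3 -c "
from h import *
go(431,-90.8,135,85.7)"
```

```text
shift [223.  106.8  27. ] roll 28.7 dist 248.7 yang 114.37 | pos [678.2 -96.1 162. ] F [ 0.3 -0.3  0.7] w 25.5 g 0.0 t 11.65 j [ 0.09  0.55  0.05  0.   -1.07 -1.24]
```

Call:
drive_tool(
  targets=[
    [0.4,43,20,0,8],
    [0.4,86,40,0,16],
    [0.4,129,60,0,24],
    [0.4,172,80,0,29],
    [0.4,215,100,10,29],
    [0.4,223,107,27,29],
    [0.4,223,107,27,29],
    [0.4,223,107,27,29],
    [0.4,223,107,27,29],
  ],
)

```text
clock: 12.55
position: [433.0, -92.5, 135.9]
ee_rot: [0.037, 0.999, -0.0, 0.001]
contact_force: [0.1, -0.5, 0.3]
gripper_width: 25.6
grasp_force: 0.0
```

```bash
python3 -c "
from h import *
go(431,-90.8,84,85.7)
a=arm.get_image('scene')[160:310,180:330];b=arm.get_image('top')[200:300,220:320]
cv2.imwrite('pics/t6.png',np.hstack([cv2.resize(a,(400,400)),cv2.convertScaleAbs(cv2.resize(b,(400,400)),alpha=1.5)]))"
```

```text
shift [ 2.3  1.5 51.9] roll 0.0 dist 51.9 yang 85.71 | pos [433.  -92.5 135.9] F [ 0.1 -0.5  0.3] w 25.6 g 0.0 t 12.55 j [ 0.16  0.2  -0.58  0.   -0.78 -1.81]
```

View pics/t6.png

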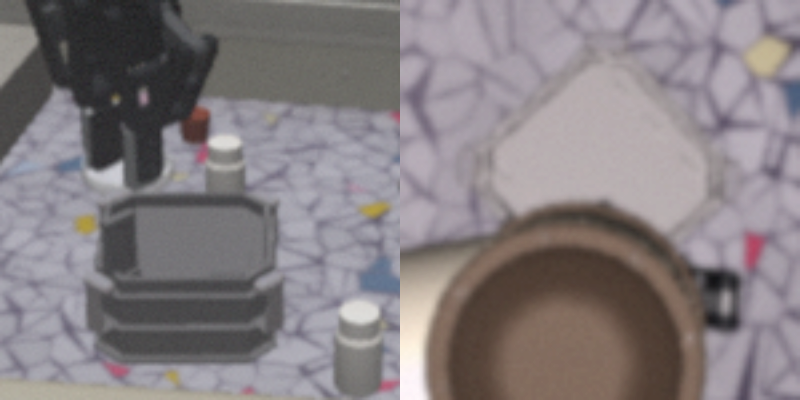

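Last picture: the fingers are above the tab corner (scene half (120,160), tab at (120,230)), and the tray hasn't moved. I'll descend and close.

Call:
drive_tool(
  targets=[
    [0.4,2,1.5,20,0],
    [0.4,2,1.5,38,0],
    [0.4,2,1.5,48,0],
    [0.4,2,1.5,51,0],
    [0.4,2,1.5,51,0],
    [0.4,2,1.5,51,0],
  ],
)

```text
clock: 13.25
position: [429.7, -91.2, 84.6]
ee_rot: [0.038, 0.999, 0.0, 0.001]
contact_force: [-0.1, -0.3, 0.4]
gripper_width: 25.6
grasp_force: 0.0
```

Call:
drive_tool(
  targets=[
    [0.7,0,0,0,0],
    [0.7,0,0,0,0],
    [0.78,0,0,0,0],
    [0.78,0,0,0,0],
    [0.78,0,0,0,0],
  ],
)

```text
clock: 13.75
position: [429.0, -91.2, 84.1]
ee_rot: [0.038, 0.999, 0.0, 0.0]
contact_force: [0.5, -0.1, -0.5]
gripper_width: 9.9
grasp_force: 0.0
```

Call:
drive_tool(
  targets=[
    [0.85,0,0,0,0],
    [0.88,0,0,0,0],
    [0.88,0,0,0,0],
    [0.88,0,0,0,0],
    [0.88,0,0,0,0],
  ],
)

```text
clock: 14.25
position: [429.1, -91.2, 84.1]
ee_rot: [0.038, 0.999, 0.0, 0.0]
contact_force: [-0.2, 1.6, 2.3]
gripper_width: 5.6
grasp_force: 22.2
```

Call:
drive_tool(
  targets=[
    [0.87,0,0,0,0],
    [0.87,0,0,0,0],
    [0.87,0,0,0,0],
  ],
)

```text
clock: 14.55
position: [429.1, -91.2, 84.1]
ee_rot: [0.038, 0.999, 0.0, 0.0]
contact_force: [0.3, 0.5, 2.4]
gripper_width: 5.8
grasp_force: 20.2
```

Call:
drive_tool(
  targets=[
    [0.85,0,0,0,0],
    [0.85,0,0,0,0],
    [0.85,0,0,0,0],
  ],
)

```text
clock: 14.85
position: [428.8, -91.3, 83.9]
ee_rot: [0.038, 0.999, -0.0, -0.0]
contact_force: [-0.6, 0.1, 0.1]
gripper_width: 6.3
grasp_force: 0.0
```

Call:
drive_tool(
  targets=[
    [0.863,0,0,0,0],
    [0.863,0,0,0,0],
    [0.863,0,0,0,0],
    [0.863,0,0,0,0],
  ],
)

```text
clock: 15.25
position: [428.9, -91.2, 83.9]
ee_rot: [0.038, 0.999, -0.0, -0.0]
contact_force: [0.9, -0.6, -1.2]
gripper_width: 5.5
grasp_force: 3.7
```

Call:
drive_tool(
  targets=[
    [0.868,0,0,0,0],
    [0.868,0,0,0,0],
    [0.868,0,0,0,0],
  ],
)

```text
clock: 15.55
position: [428.9, -91.2, 84.0]
ee_rot: [0.038, 0.999, -0.0, -0.0]
contact_force: [-0.5, 0.4, -0.9]
gripper_width: 5.7
grasp_force: 9.1
```

```bash
python3 -c "
from h import *
cv2.imwrite('pics/b_s.png',arm.get_image('scene'));print(arm.read_state()['wrist_torque'])"
```

```text
[ 0.00874505  0.05764329 -0.01988534]
```

Call:
drive_tool(
  targets=[
    [0.868,0,0,-1,0],
    [0.868,-0.7,0,-2,0],
    [0.868,-1,0,-3,0],
    [0.868,-1.3,0,-4,0],
    [0.868,-1.3,0,-4,0],
  ],
)

```text
clock: 16.1
position: [430.9, -91.1, 88.2]
ee_rot: [0.038, 0.999, 0.0, 0.001]
contact_force: [2.0, 0.7, -2.7]
gripper_width: 6.0
grasp_force: 9.0
```

```bash
python3 -c "
from h import *
s=arm.read_state();print(s['wrist_torque'],s['contact_force'],s['grasp_force'],s['position'])
a=cv2.imread('pics/b_s.png');b=arm.get_image('scene');cv2.imwrite('pics/b_s1.png',b)
K=lambda i:cv2.cvtColor(i,cv2.COLOR_BGR2GRAY)
pts=dict(tab=(224,250),top_near=(242,270),midwall=(240,277),botwall=(240,290),right_corner=(278,262),midR=(284,272),farwall=(262,237))
p=np.float32(list(pts.values())).reshape(-1,1,2)
q,st,_=cv2.calcOpticalFlowPyrLK(K(a),K(b),p,None,winSize=(11,11))
for n,d,s in zip(pts,(q-p)[:,0],st):print(n,d.round(2),s)"
```

```text
[ 0.35311952 -0.30271244  0.02069094] [ 1.99528546  0.71668594 -2.74809356] 8.997022658586502 [430.93056004 -91.14131874  88.18167115]
tab [ 0.76 -2.88] [1]
top_near [38.85 -2.14] [1]
midwall [-303.28   46.03] [0]
botwall [2.07 0.01] [1]
right_corner [ 0.18 -0.31] [1]
midR [0.02 0.13] [1]
farwall [-0.51 -0.8 ] [1]
```

The tab is rising while the far corner and the middle tray stay put, so it is pivoting in the light grip. I'll continue.

Call:
drive_tool(
  targets=[
    [0.868,-0.3,0,-1,0],
    [0.868,-0.7,0,-2,0],
    [0.868,-1,0,-3,0],
    [0.868,-1.3,0,-4,0],
    [0.868,-1.7,0,-5,0],
    [0.868,-1.7,0,-5,0],
  ],
)

```text
clock: 16.75
position: [431.9, -91.5, 93.3]
ee_rot: [0.038, 0.999, -0.0, -0.0]
contact_force: [0.1, 0.2, -1.4]
gripper_width: 5.9
grasp_force: 9.1
```

```bash
cat > flow.py <<'E'
from h import *
s=arm.read_state();print(s['wrist_torque'],s['contact_force'],s['grasp_force'],s['position'])
a=cv2.imread('pics/b_s.png');b=arm.get_image('scene');cv2.imwrite('pics/b_s1.png',b)
K=lambda i:cv2.cvtColor(i,cv2.COLOR_BGR2GRAY)
pts=dict(tab=(224,250),tabbot=(230,262),right_corner=(278,262),midL=(215,278),midR=(284,272),midlow=(279,283),botR=(280,292),farwall=(262,237),farR=(282,240))
for n,p in pts.items():
    T=K(a)[p[1]-6:p[1]+7,p[0]-6:p[0]+7];S=K(b)[p[1]-26:p[1]+17,p[0]-16:p[0]+27]
    r=cv2.matchTemplate(S,T,cv2.TM_CCOEFF_NORMED);_,v,_,l=cv2.minMaxLoc(r);print(n,l[0]-10,l[1]-20,round(v,2))
E
python3 flow.py
```

```text
[ 0.07611945 -0.0418258   0.05741685] [ 0.12101775  0.19828372 -1.35808993] 9.141341596841812 [431.9167815  -91.49588056  93.27562422]
tab 1 -6 0.96
tabbot 1 -5 0.94
right_corner 1 0 0.72
midL -1 0 0.97
midR 0 1 0.97
midlow 0 0 0.98
botR 0 0 1.0
farwall 0 -1 0.95
farR 0 0 0.98
```

Call:
drive_tool(
  targets=[
    [0.868,-0.5,0,-1.5,0],
    [0.868,-1,0,-3,0],
    [0.868,-1.5,0,-4.5,0],
    [0.868,-2,0,-6,0],
    [0.868,-2.7,0,-7.5,0],
    [0.868,-3,0,-9,0],
    [0.868,-3.7,0,-10.5,0],
    [0.868,-4,0,-11.5,0],
    [0.868,-4,0,-11.5,0],
  ],
)

```text
clock: 17.7
position: [436.4, -91.7, 104.8]
ee_rot: [0.038, 0.999, 0.0, 0.0]
contact_force: [0.2, 1.5, 0.0]
gripper_width: 5.7
grasp_force: 9.3
```

```bash
python3 flow.py
```

```text
[0.23903664 0.04562508 0.06293072] [1.85607234e-01 1.46412636e+00 2.36702914e-04] 9.275803864002228 [436.35831072 -91.65014651 104.79809324]
tab 3 -16 0.95
tabbot 2 -12 0.88
right_corner 10 3 0.58
midL 0 0 0.97
midR 0 0 0.99
midlow 0 0 0.98
botR 0 0 1.0
farwall 2 -2 0.95
farR 0 -1 0.95
```

The tab is 20 mm up, the far corner is down and the middle tray hasn't moved. I'll tighten the grip and lift slowly.

Call:
drive_tool(
  targets=[
    [0.9,0,0,0,0],
    [0.95,0,0,0,0],
    [1,0,0,0,0],
    [1,0,0,0,0],
    [1,0,0,-2,0],
    [1,0,0,-4,0],
    [1,0,0,-6,0],
    [1,0,0,-8,0],
    [1,0,0,-10,0],
    [1,0,0,-12,0],
    [1,0,0,-12,0],
  ],
)

```text
clock: 18.85
position: [437.4, -91.6, 117.3]
ee_rot: [0.038, 0.999, 0.0, 0.002]
contact_force: [-0.4, -0.1, -1.0]
gripper_width: 4.9
grasp_force: 58.8
```

```bash
python3 flow.py
```

```text
[-0.03224603  0.01588188  0.06806213] [-0.38558833 -0.11530707 -0.98521728] 58.84170413017273 [437.38330238 -91.60515476 117.29842345]
tab 3 -20 0.91
tabbot 2 -20 0.88
right_corner -1 1 0.66
midL -1 0 0.97
midR 0 0 0.99
midlow 0 0 0.98
botR 0 0 1.0
farwall -10 -10 0.86
farR -2 -9 0.87
```

The tray is free: the tool carries about its weight (1 N) and the middle tray hasn't moved. Raising it to height.

Call:
drive_tool(
  targets=[
    [1,0,0,-5,0],
    [1,0,0,-15,0],
    [1,0,0,-30,0],
    [1,0,0,-45,0],
    [1,0,0,-60,0],
    [1,0,0,-75,0],
    [1,0,0,-90,0],
    [1,0,0,-105,0],
    [1,0,0,-115,0],
    [1,0,0,-120,0],
    [1,0,0,-120,0],
    [1,0,0,-120,0],
  ],
)

```text
clock: 20.1
position: [435.6, -91.7, 236.0]
ee_rot: [0.038, 0.999, 0.0, -0.001]
contact_force: [-0.4, -0.0, -0.3]
gripper_width: 4.9
grasp_force: 58.8
```

Call:
drive_tool(
  targets=[
    [1,0,0,0,0],
    [1,0,0,0,0],
    [1,0,0,0,0],
    [1,0,0,0,0],
    [1,0,0,0,0],
    [1,0,0,0,0],
  ],
)

```text
clock: 20.7
position: [436.0, -91.7, 236.5]
ee_rot: [0.038, 0.999, -0.0, -0.0]
contact_force: [-0.1, 0.3, -0.3]
gripper_width: 4.7
grasp_force: 58.8
```

```bash
python3 - <<'E'
from h import *
exec(open('flow.py').read())
g=K(b)
# tray tilt: match the tab/top edges around expected place
from math import cos,sin
p0=s['position']
for th in(0,.1,.17,.25,.35):
    # tray far corner and near corner relative to tab, tray x ~ world x
    f=[p0[0]+cos(th)*117-sin(th)*36*-1*0, p0[1]-9, p0[2]-2-36-sin(th)*117]
    print(th,proj("scene",f).round(0))
cv2.imwrite('pics/fin.png',cv2.resize(b[60:310,150:400],None,fx=2.4,fy=2.4))
E
```

```text
[0.05530983 0.04551409 0.06158828] [-0.07233111  0.28279814 -0.2779103 ] 58.77020716667175 [435.99161594 -91.72601668 236.48608908]
tab -9 -7 0.73
tabbot 0 -1 0.59
right_corner -1 0 0.75
midL 0 0 0.97
midR 0 0 0.99
midlow 0 0 0.98
botR 0 0 1.0
farwall 4 9 0.76
farR -1 8 0.84
0 [281. 154.]
0.1 [281. 161.]
0.17 [281. 166.]
0.25 [280. 172.]
0.35 [278. 179.]
```

The opening of 4.7 mm shows the tab is still held. I'll check the tilt numerically by differencing the images.

```bash
python3 - <<'E'
from h import *
p=arm.read_state()['position']
F=[arm.read_state()['contact_force'][2]]
a=cv2.imread('pics/scene0.png');b=arm.get_image('scene')
d=(cv2.absdiff(a,b).max(2)>25).astype(np.uint8);d=cv2.morphologyEx(d,cv2.MORPH_OPEN,np.ones((3,3)))
d[:, :190]=0
for x in range(205,300,8):
    r=np.where(d[:,x])[0]; print(x,r.min() if len(r) else None,r[r<225].max() if (r<225).any() else None,end=' | ')
c,s_=np.cos,np.sin
# predicted outline of tray underside octagon + wall tops for tilt th (near side up)
for th in(0,.1,.17,.25,.35,.45):
    yw=np.radians(-4.3);Rz=Ro.from_euler('z',yw)*Ro.from_euler('y',th)
    tab=np.array([-51,0,40]);O=p-Rz.apply(tab)
    q=45*1.0
    oc=[(66,12),(66,-12),(12,-66),(-12,-66),(-66,-12),(-66,12),(-12,66),(12,66)]
    P=np.array([proj("scene",O+Rz.apply([x,y,0])) for x,y in oc])
    h=cv2.convexHull(P.astype(np.float32)); m=np.zeros((420,560),np.uint8); cv2.fillConvexPoly(m,h.astype(int),1)
    print('\n',th,"Oz",O[2].round(0),[(x,int(np.where(m[:,x])[0].max())) for x in range(205,300,8) if m[:,x].any()])
E
```

```text
205 39 127 | 213 38 146 | 221 38 175 | 229 38 176 | 237 3 177 | 245 11 160 | 253 112 179 | 261 157 179 | 269 159 180 | 277 177 181 | 285 None None | 293 None None | 
 0 Oz 197.0 [(213, 177), (221, 179), (229, 180), (237, 180), (245, 180), (253, 180), (261, 180), (269, 180), (277, 180), (285, 176)]

 0.1 Oz 192.0 [(213, 177), (221, 180), (229, 180), (237, 181), (245, 181), (253, 182), (261, 182), (269, 183), (277, 182), (285, 180)]

 0.17 Oz 188.0 [(213, 177), (221, 179), (229, 180), (237, 181), (245, 182), (253, 183), (261, 184), (269, 185), (277, 185), (285, 183)]

 0.25 Oz 185.0 [(213, 177), (221, 180), (229, 181), (237, 182), (245, 184), (253, 185), (261, 186), (269, 188), (277, 188)]

 0.35 Oz 181.0 [(205, 173), (213, 177), (221, 179), (229, 181), (237, 183), (245, 185), (253, 187), (261, 189), (269, 191), (277, 191)]

 0.45 Oz 178.0 [(205, 173), (213, 176), (221, 179), (229, 181), (237, 184), (245, 186), (253, 189), (261, 191), (269, 194), (277, 195)]
```

The lower edge falls from 175 to 181 px between columns 221 and 277. That gives a tilt of about 0.17 rad and an origin about 190 mm high, both within limits. Handing in.

```bash
python3 -c "
from bench import arm
print(arm.job_done())"
```

```text
the job is handed in; nothing more can be done
None
```

I handed the job in at about 21 s: the vial is in the shut drawer, and the top tray is peeled off and held by its tab about 19 cm up, tilted about 0.17 rad. In the last camera check the trays beneath had not moved; the judge gave no verdict.

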